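# Hang the rose headband on the display bar

## Task

Take the rigid rose headband off its sloping easel and drape it upright over the open part of the display bar, lowering it until you feel the bar take it before you let go there: do not drop it, the bar's height is set differently every time. Then push it gently along the bar, in under the clear hood (too tight for fingers around it), until it rests against the blue back plate, and leave it hanging there. Leave the other things on the table where they are.

Things in the scene. Friction and masses are not known exactly. Their poses are not given: they have to be found in the camera images.
- headband: cream hair band, an upside-down U: 128 mm wide outside, 116 inside, legs end 98 mm below the origin, band 6 mm thick, 32 mm wide, about 0.12 kg, red rose on top. Origin: middle of the crown's underside, which lands on the bar. z up through the rose, y from leg to leg, x along the band's width (along the bar when hung). It starts leaning on the easel, z tipped 32 degrees from vertical towards the robot
- rose (a point): centre of the hard red rose, 23 mm above the headband's origin along its z: a block 40 mm wide in the headband's y, 30 mm in its x, 34 mm high, its foot on the crown. Grip it by its two sides along y, with the tool tilted like the headband; a grip on the band itself would meet the bar
- easel: fixed wooden easel, base 150 x 160 mm; origin: centre of its underside. Its sloping board faces its +x, away from the robot, and ends below the crown, so the rose is free all round; crown's underside at 33 mm behind the origin (-x), 120 mm up. Feet stand on a ledge with a 10 mm lip: lift straight up
- stand: fixed white display stand; origin on the table, straight below the steel bar. The bar, 16 mm thick, runs along its x (away from the robot) at y = 0, from a red end ball at x = -112 mm to a blue back plate. Its top is 130 to 175 mm above the table, level, different each time and not reported: feel or look for it. It is clamped and slips under some 60 N. Base 12 mm high, 120 mm wide, x -75 to +125
- open_part (a point): point on the table under the middle of the bar's open part, 30 mm before the stand's origin (stand x = -30 mm): set the headband down here, up to 50 mm either way along the bar
- home (a point): point on the table below where the headband's origin is when fully home (stand x = +59 mm). The blue upright back plate, 44 mm wide, face at x = +75 mm, reaches from 22 mm below to 58 mm above the bar's top. A clear hood, 130 mm wide, sticks out from it to x = +47 mm, underside 53 mm and top 59 mm above the bar's top: no room for fingers beside the rose under it
- giftbox: bystander: silver gift box of flowers, 120 x 160 x 95 mm; origin: centre of its underside
- glue: bystander: white glue bottle, 44 mm thick, 120 mm high; origin: centre of its underside
- tape: bystander: yellow roll of tape lying flat, 72 mm across, 25 mm high; origin: centre of its underside
- mug: bystander: blue ceramic cup, 70 mm across, 85 mm high; origin: centre of its underside
There are look-alikes about, which are no part of the job. Of the things like the headband, leave any that is purple; of the rest the larger one is meant.

How it is judged:
By the outcome, as a careful person would: the job done as asked, in the order asked, and still so for the second after the job is handed in, with the robot touching nothing.
It also fails if it takes over 58 s, if anything falls off the work surface, if the arm or the gripper's body presses on something with over 40 N, if the wrist force passes 120 N, or if a joint passes its speed limit or range.

## Robot

A 6-joint arm with a two-finger parallel gripper is mounted at the origin on the work surface. World frame = base frame: x ahead of the robot, y to its left, z up, the work surface at z = 0. Lengths are in m, angles in rad, forces in N, time in s.
With the tool pointing down it reaches from about 0.3 to 0.775 m from the base axis. Payload 14.6 kg.
Tool frame: the origin (TCP) lies on the centre line of the jaws, within the pads' length; the fingertips stand ctrl.tcp_to_tips ahead of it and the grasp point (between the pads) lies 2 mm behind it (ctrl.tcp_to_tips is the distance from the TCP to the fingertips, in m); z points along the fingers, y is the line along which they close (so a half turn about z gives the same grasp; the last joint's range is limited). The gripper opens to 94 mm and grips with 3 to 60 N. Pads are 16 mm wide; open, the fingers measure 119 mm over their backs; the gripper's body (75 mm by 177 mm) begins 78 mm behind the grasp point.
Start: joints at [1.206, 0.3, 1.521, -0, 1.321, -0.067], TCP at [0.161, 0.526, 0.195] pointing down, gripper open.
Joint ranges: [-3.03, 3.03], [-0.79, 2.21], [0.23, 2.52], [-1.04, 4.18], [0, 3.07], [-2.55, 2.55]. Speed limits (rad/s): [2.22, 2.22, 2.57, 3.14, 3.14, 3.14].

## Interface

Orientations are given as [roll, pitch, yaw] about the fixed x, y, z axes, in that order (R = Rz(yaw) Ry(pitch) Rx(roll)).
In Python, from station import telemetry, viewer, hand_in, ctrl gives the robot as it stands.
- The arm moves only by the tool step_arm, never from a script. Its argument "plan" is a list of rows, each an object of numbers: "dx", "dy", "dz": the shift along the tool's x, y, z scaled (see below); "rx", "ry", "rz": the turn, a rotation vector about the tool's x, y, z scaled (see below); "claw": the closure, from 0 (fully open) to 1 (shut). In form: [{"dx": .., "dy": .., "dz": .., "rx": .., "ry": .., "rz": .., "claw": ..}, ...]. A call has 1 to 10 rows; each row shifts and turns the commanded pose from where the row before left it, along the tool's axes as they then stand; what a row does not reach is not made up. The controller multiplies each number of a shift by 0.1 m and each number of a turn by 90 degrees. A row lasts 1/10 s, in which the tool goes at most 50 mm and 8.59 degrees, less where a joint would pass 70% of its speed; a pose out of reach is approached as far as the arm can. A call with a number of a shift or a turn outside -1 to 1 is refused whole. A call with a gripper value outside its range is refused whole. The fingers move at their own pace and stop on an object; "grip_force" is the grip in N (left out, the last holds). Time passes only in rows, so rows that do not move let the fingers close. It gives the time, the measured TCP pose, the force, the opening and the grip force at its end, in the units of the state.
- telemetry.get_obs(): the state, without advancing time (a new reading comes with each control period).
- viewer.camera(name): name is "side" or "top" or "wrist"; returns a dict with "img" (400x640x3 uint8, red, green, blue), "z_map" (400x640 float32, m along the optical axis (not along the pixel's ray), 0 where there is no reading), "fx", "fy", "cx", "cy" (pixels), "R" (3x3) and "t" (3): a world point X has camera coordinates R X + t; the wrist camera has in their place "tool_from_camera" (4x4, takes a point from camera to tool coordinates, whose origin is the TCP and whose axes are the flange's). Camera axes: x right, y down, z forward; pixel columns grow to the right and rows downward; lengths in m; the calibration is good to about 2 mm. A picture is of the moment at which its call begins: read the wrist's pose just before it.
- hand_in(): hands the job in; it is judged then, once.
Trained networks look in a picture, given as the dict that the camera call returned (one of the last four; its "shot" number tells which), for a name from the list of things; names that differ only in an ending like _2 or _b are one class to them, and where a whole thing is asked for, a point or a joint stands for the part that bears it (a point fixed in the world has none). Each returns a list of dicts, best first, with "score" (0 to 1); they miss things now and then, are a little off and sometimes report something else, mostly with a low value. They report only what shows in the picture. A call takes as long as a camera call. They do not tell look-alikes from the thing itself.
- viewer.recognise(target, picture): "rect" ([left, top, right, bottom] in pixels, round what is visible of it).
The state is a dict: "time_s": time; "qpos": joint angles; "joint_vel": joint speeds; "tau": joint torques, N m; "ee_pos": TCP position; "eef_rot": TCP orientation; "force": force on the tool from outside, world axes, zero at the start; "moment": the same for the moment, N m; "grip_width": finger opening in m; "grip_force": force on a finger pad.
Only numpy, scipy, OpenCV 4.12 (cv2) and the standard library are available. Lean on these libraries where they do the work, as an engineer would, in place of code of your own. Each camera call takes 0.05 s, during which the arm holds its last target. There are 200 camera calls.

## Working session

There is one attempt and no reset: what is moved stays moved. The work goes in short steps, Python scripts to look and compute and a tool call to move; the robot and the scene stay as the last step left them, time stands still between calls to the robot, and variables do not carry over. Pictures are saved under pics/ and viewed, at most 10 in all, crops included, and the job is handed in when it is done.

Besides the shell and the picture viewer there is one more tool, called after "Call:" in YAML: its name, and indented under it one key for each argument. step_arm: Moves the arm, as the interface text tells. Shifts and turns lie within -1 to 1; 1 stands for 0.1 m of shift or 90 degrees of turn. Its arguments: {"type":"object","properties":{"plan":{"type":"array"},"grip_force":{"type":"number"}},"required":["plan"]}

```bash
mkdir -p pics; cat > h.py <<'E'
import numpy as np, cv2
from station import telemetry, viewer, hand_in, ctrl
from scipy.spatial.transform import Rotation as Ro
def cloud(p):
    v,u=np.indices(p["z_map"].shape); z=p["z_map"]
    c=np.stack([(u-p["cx"])/p["fx"]*z,(v-p["cy"])/p["fy"]*z,z],-1)
    if "R" in p: return (c-np.array(p["t"]))@np.array(p["R"])
    T=np.array(p["tool_from_camera"]); c=c@T[:3,:3].T+T[:3,3]
    o=p["obs"]; return c@Ro.from_euler('xyz',o["eef_rot"]).as_matrix().T+np.array(o["ee_pos"])
def snap(n):
    o=telemetry.get_obs(); p=viewer.camera(n); p["obs"]=o; return p
def save(p,f,crop=None,s=1):
    i=p["img"][...,::-1]
    if crop: i=i[crop[1]:crop[3],crop[0]:crop[2]]
    cv2.imwrite("pics/"+f,cv2.resize(i,None,fx=s,fy=s,interpolation=cv2.INTER_CUBIC))
E
python3 - <<'E'
from h import *
print(ctrl.tcp_to_tips, {k:np.round(v,3) for k,v in telemetry.get_obs().items()})
a=[]
for n in("side","top"):
    p=snap(n);a.append(p["img"]);C=cloud(p);np.savez(n,img=p["img"],C=C)
    print(n, "cam at",-np.array(p["R"]).T@p["t"])
    for t in("headband","rose","easel","stand","giftbox","glue","tape","mug"):
        for r in viewer.recognise(t,p)[:3]:
            l,tp,rr,b=[int(x) for x in r["rect"]]
            q=C[max(tp,0):b,max(l,0):rr].reshape(-1,3);q=q[q[:,2]>.01]
            print(t,round(r["score"],2),[l,tp,rr,b],np.round(np.median(q,0),3) if len(q) else "")
    cv2.imwrite(f"pics/{n}0.png",p["img"][...,::-1])
E
```

```text
0.017 {'time_s': np.float64(0.0), 'qpos': array([ 1.206,  0.3  ,  1.522, -0.   ,  1.321, -0.067]), 'joint_vel': array([-0.   , -0.   ,  0.   ,  0.   , -0.   ,  0.002]), 'tau': array([-2.0000e-03, -5.3181e+01, -3.5273e+01,  7.1000e-02,  2.4000e-02,
       -0.0000e+00]), 'ee_pos': array([0.161, 0.526, 0.194]), 'eef_rot': array([-3.14 , -0.   ,  2.844]), 'force': array([-0.072,  0.331,  0.028]), 'moment': array([ 0.009, -0.038, -0.045]), 'grip_force': np.float64(0.0), 'grip_width': np.float64(0.094)}
side cam at [ 0.11216359 -0.56185063  1.02782785]
headband 0.94 [341, 226, 387, 270] [ 0.534 -0.208  0.06 ]
headband 0.56 [351, 318, 411, 389] [ 0.368 -0.436  0.029]
rose 0.85 [288, 296, 322, 319] [ 0.333 -0.226  0.02 ]
rose 0.67 [342, 225, 388, 271] [ 0.534 -0.21   0.059]
rose 0.62 [349, 318, 416, 386] [ 0.369 -0.437  0.029]
easel 0.74 [328, 224, 401, 296] [ 0.533 -0.215  0.049]
stand 0.87 [237, 103, 313, 202] [0.595 0.192 0.05 ]
giftbox 0.77 [342, 132, 408, 198] [ 0.778 -0.013  0.08 ]
glue 0.75 [321, 186, 346, 210] [ 0.619 -0.001  0.022]
glue 0.7 [251, 99, 267, 130] [0.639 0.399 0.068]
ta
[... 209 characters left out ...]
nd 0.97 [431, 244, 479, 296] [ 0.379 -0.425  0.028]
headband 0.94 [371, 206, 412, 236] [ 0.55  -0.195  0.06 ]
headband 0.52 [384, 272, 401, 297] [ 0.337 -0.219  0.021]
rose 0.68 [369, 211, 412, 237] [ 0.539 -0.192  0.091]
rose 0.6 [434, 246, 478, 294] [ 0.376 -0.424  0.028]
rose 0.59 [391, 265, 402, 298] [ 0.346 -0.221  0.021]
easel 0.67 [359, 196, 415, 248] [ 0.557 -0.188  0.044]
stand 0.92 [227, 175, 287, 262] [0.582 0.192 0.019]
stand 0.35 [372, 206, 412, 236] [ 0.55  -0.197  0.059]
giftbox 0.61 [300, 118, 355, 167] [0.791 0.005 0.084]
giftbox 0.45 [230, 173, 290, 261] [0.582 0.192 0.019]
glue 0.83 [187, 184, 203, 201] [0.64  0.406 0.078]
tape 0.63 [312, 192, 336, 212] [0.618 0.006 0.024]
```

```bash
python3 - <<'E'
from h import *
i=np.load("side.npz")["img"][90:400,220:490,::-1]
cv2.imwrite("pics/sidec.png",cv2.resize(i,None,fx=1.9,fy=1.9,interpolation=cv2.INTER_CUBIC))
i=np.load("top.npz")["img"][110:310,170:490,::-1]
cv2.imwrite("pics/topc.png",cv2.resize(i,None,fx=2.5,fy=2.5,interpolation=cv2.INTER_CUBIC))
E
```

```text
(no output)
```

View pics/sidec.png

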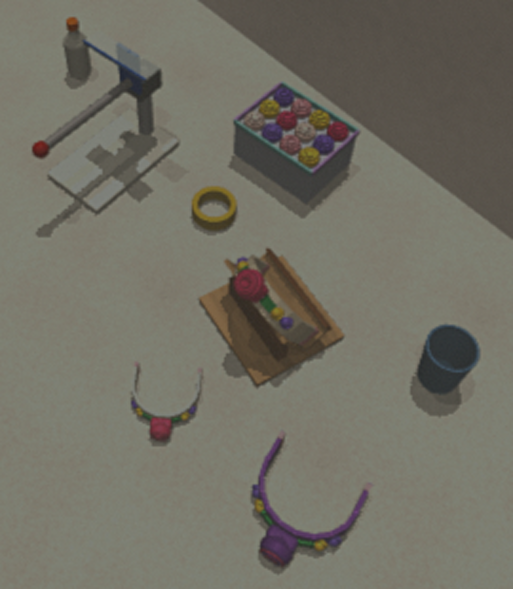

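View pics/topc.png

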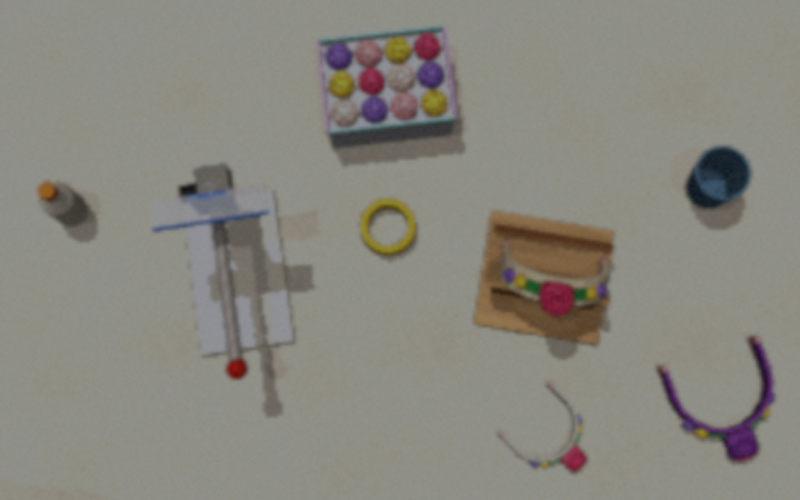

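Candidates: cream band with red rose on the easel (side px 351,240), small cream one lying flat (side 305,305), purple one (side 367,370). Purple is out, and of the two others the one on the easel is larger, so it's the target. Top crop: red ball at px (264,257), stand at (257,215), rose on the easel at (393,229).

```bash
python3 - <<'E'
from h import *
for n,box in(("side",(325,220,405,300)),("top",(355,190,420,250))):
    d=np.load(n+".npz");I=d["img"].astype(int);C=d["C"];l,t,r,b=box
    i=I[t:b,l:r].reshape(-1,3);c=C[t:b,l:r].reshape(-1,3)
    R=i[:,0];red=(R>90)&(R>2*i[:,1])&(R>1.5*i[:,2])
    q=c[red&(c[:,2]>.09)];print(n,"rose",len(q),q.mean(0).round(4),q.min(0).round(3),q.max(0).round(3))
    brown=(R>i[:,2]*1.35)&(c[:,2]>.004)&(c[:,2]<.25)&~red
    m=c[brown][:,:2].astype(np.float32); print("easel rect",cv2.minAreaRect(m*1000),len(m))
for n,box in(("side",(235,100,315,205)),("top",(225,170,292,265))):
    d=np.load(n+".npz");I=d["img"].astype(int);C=d["C"];l,t,r,b=box
    i=I[t:b,l:r].reshape(-1,3);c=C[t:b,l:r].reshape(-1,3)
    R=i[:,0];red=(R>80)&(R>2*i[:,1])&(R>1.5*i[:,2])&(c[:,2]>.08)
    print(n,"ball",c[red].mean(0).round(4),c[red].max(0).round(4),red.sum())
    base=(c[:,2]>.006)&(c[:,2]<.018);print("base",cv2.minAreaRect((c[base][:,:2]*1000).astype(np.float32)))
    g=(c[:,2]>.1)&(c[:,2]<.19)&~red&(i.max(1)-i.min(1)<40)&(c[:,0]<.58)
    q=c[g]; print("bar",len(q)); 
    for x in np.arange(.44,.60,.02):
        s=q[abs(q[:,0]-x)<.01]
        if len(s):print(round(x,2),len(s),np.median(s,0).round(4),s[:,2].max().round(4))
    bl=(i[:,2]>1.4*R)&(c[:,2]>.1);print("blue",bl.sum(),c[bl].min(0).round(3),c[bl].max(0).round(3),np.median(c[bl],0).round(3))
E
```

```text
side rose 128 [ 0.5092 -0.1953  0.1553] [ 0.494 -0.214  0.144] [ 0.526 -0.178  0.164]
easel rect ((559.0995483398438, -197.260498046875), (160.78738403320312, 150.82089233398438), 80.42744445800781) 2366
top rose 144 [ 0.5129 -0.1888  0.1547] [ 0.496 -0.208  0.139] [ 0.533 -0.171  0.166]
easel rect ((562.2760009765625, -193.4090576171875), (158.5533905029297, 150.99024963378906), 80.28297424316406) 1913
side ball [0.4292 0.1699 0.1559] [0.4385 0.1791 0.1611] 32
base ((629.91943359375, 291.65545654296875), (457.3125305175781, 235.6945037841797), 53.633583068847656)
bar 274
0.44 29 [0.4429 0.1677 0.1506] 0.1566
0.46 38 [0.4604 0.174  0.1516] 0.156
0.48 37 [0.4796 0.1765 0.1509] 0.1563
0.5 36 [0.5004 0.1795 0.1512] 0.1563
0.52 35 [0.5197 0.1816 0.152 ] 0.1575
0.54 34 [0.5404 0.1858 0.152 ] 0.156
0.56 34 [0.5599 0.1884 0.1516] 0.1551
0.58 16 [0.5746 0.191  0.1523] 0.1563
blue 56 [0.578 0.139 0.138] [0.618 0.259 0.215] [0.592 0.205 0.211]
top ball [0.432  0.1754 0.1574] [0.4407 0.1844 0.1647] 40
base ((575.2868041992188, 219.38995361328125), (308.1508483886719, 211.80322265625), 0.9805358648300171)
bar 281
0.44 22 [0.4457 0.1791 0.1527] 0.1603
0.46 39 [0.4608 0.18   0.1533] 0.1588
0.48 40 [0.481  0.1836 0.1521] 0.1599
0.5 37 [0.5006 0.1868 0.1537] 0.1583
0.52 37 [0.5193 0.19   0.1542] 0.1601
0.54 37 [0.5393 0.1929 0.153 ] 0.1591
0.56 39 [0.559  0.1968 0.1529] 0.1605
0.58 20 [0.5752 0.1989 0.1537] 0.1578
blue 76 [ 0.317 -0.009  0.136] [0.641 0.261 1.504] [0.599 0.199 0.213]
```

```bash
cat >> h.py <<'E'
def goal(pos,tilt,yaw):
    "tool z = tilted by tilt (deg) ahead of straight down; tool y = y of frame at yaw (deg)"
    Z=Ro.from_euler('zy',[yaw,-tilt],degrees=True).as_matrix()
    G=np.stack([-Z[:,0],Z[:,1],-Z[:,2]],1)
    return np.array(pos),G
def todo(pos,tilt,yaw):
    o=telemetry.get_obs();R=Ro.from_euler('xyz',o["eef_rot"]).as_matrix()
    p,G=goal(pos,tilt,yaw);d=p-o["ee_pos"]
    print("t",round(o["time_s"],2),"pos",np.round(o["ee_pos"],4),"F",np.round(o["force"],1),"w",round(float(o["grip_width"]),4),round(float(o["grip_force"]),1))
    print("shift now",(R.T@d/.1).round(3),"| turn",(Ro.from_matrix(R.T@G).as_rotvec()/(np.pi/2)).round(4),"| shift after turn",(G.T@d/.1).round(3))
E
python3 - <<'E'
from h import *
p,G=goal((0,0,0),32,-9.7)
rose=np.array([.517,-.190,.1395]); print(G.round(3), rose-.1*G[:,2])
todo(rose-.1*G[:,2],32,-9.7)
E
```

```text
[[-0.836  0.143  0.53 ]
 [ 0.168  0.986 -0.   ]
 [-0.522  0.089 -0.848]] [ 0.46400807 -0.19        0.22430481]
t 0.9 pos [0.1614 0.5258 0.1946] F [0.4 0.4 0.1] w 0.0937 0.0
shift now [-4.993 -5.955 -0.298] | turn [-0.0823 -0.3461 -0.0797] | shift after turn [-3.891 -6.597  1.351]
```

```bash
sed -i "s/'zy'/'ZY'/" h.py; python3 - <<'E'
from h import *
p,G=goal((0,0,0),32,-9.7)
rose=np.array([.517,-.190,.1395]); print(G.round(3), rose-.1*G[:,2])
todo(rose-.1*G[:,2],32,-9.7)
E
```

```text
[[-0.836  0.168  0.522]
 [ 0.143  0.986 -0.089]
 [-0.53   0.    -0.848]] [ 0.46476567 -0.18107142  0.22430481]
t 0.9 pos [0.1614 0.5258 0.1946] F [0.4 0.4 0.1] w 0.0937 0.0
shift now [-4.974 -5.867 -0.298] | turn [-0.0228 -0.3551 -0.0797] | shift after turn [-3.704 -6.456  1.964]
```

Call:
step_arm:
  plan:
    - {"dz": -0.4}
    - {"dz": -0.4}
    - {"dx": -0.25, "dy": -0.3}
    - {"dx": -0.25, "dy": -0.3}
    - {"dx": -0.25, "dy": -0.3}
    - {"dx": -0.25, "dy": -0.3}
    - {"dx": -0.25, "dy": -0.3}
    - {"dx": -0.25, "dy": -0.3}
    - {"dx": -0.25, "dy": -0.3}
    - {"dx": -0.25, "dy": -0.3}

```text
$.plan[0]: bad value
```

Call:
step_arm:
  plan:
    - {"dx": -0.25, "dy": -0.3}
    - {"dx": -0.25, "dy": -0.3}
    - {"dx": -0.25, "dy": -0.3}
    - {"dx": -0.25, "dy": -0.3}
    - {"dx": -0.25, "dy": -0.3}
    - {"dx": -0.25, "dy": -0.3}
    - {"dx": -0.25, "dy": -0.3}
    - {"dx": -0.25, "dy": -0.3}
    - {"dx": -0.25, "dy": -0.3}
    - {"dx": -0.2, "dy": -0.2}

```text
$.plan[0]: bad value
```

Call:
step_arm:
  plan:
    - {"rx": -0.005, "ry": -0.085, "rz": -0.02}
    - {"rx": -0.005, "ry": -0.085, "rz": -0.02}
    - {"rx": -0.005, "ry": -0.085, "rz": -0.02}
    - {"rx": -0.006, "ry": -0.085, "rz": -0.02}
    - {}
    - {}

```text
$.plan[0]: bad value
```

```bash
python3 - <<'E'
from h import *
p,G=goal((0,0,0),32,-9.7)
rose=np.array([.517,-.190,.1395])
todo(rose-.1*G[:,2],32,-9.7)
p=snap("wrist");save(p,"w1.png");C=cloud(p);i=p["img"].astype(int)
R=i[...,0];m=(R>90)&(R>2*i[...,1])&(R>1.5*i[...,2])&(C[...,2]>.1)
v,u=np.nonzero(m);print("px",u.min(),v.min(),u.max(),v.max());q=C[m]
L=(q-rose)@G;print("rose in tool frame rel. to estimate: pct5,50,95",np.percentile(L,[3,50,97],axis=0).round(4))
E
```

```text
t 0.9 pos [0.1614 0.5258 0.1946] F [0.4 0.4 0.1] w 0.0937 0.0
shift now [-4.974 -5.867 -0.298] | turn [-0.0228 -0.3551 -0.0797] | shift after turn [-3.704 -6.456  1.964]Traceback (most recent call last):
  File "<stdin>", line 7, in <module>
    return umr_minimum(a, axis, None, out, keepdims, initial, where)
ValueError: zero-size array to reduction operation minimum which has no identity
```

View pics/w1.png

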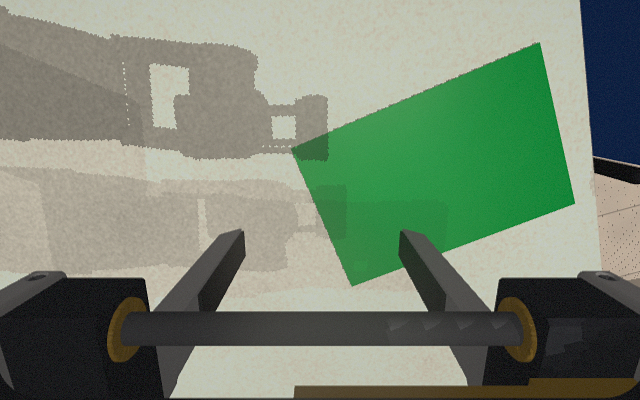

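The calls were refused because every row needs all seven keys, so the arm hasn't moved. The picture shows only bare table and a green sheet at the start pose.

Call:
step_arm:
  plan:
    - {"dx": 0, "dy": 0, "dz": -0.4, "rx": 0, "ry": 0, "rz": 0, "claw": 0}
    - {"dx": 0, "dy": 0, "dz": -0.4, "rx": 0, "ry": 0, "rz": 0, "claw": 0}
    - {"dx": -0.25, "dy": -0.3, "dz": 0, "rx": 0, "ry": 0, "rz": 0, "claw": 0}
    - {"dx": -0.25, "dy": -0.3, "dz": 0, "rx": 0, "ry": 0, "rz": 0, "claw": 0}
    - {"dx": -0.25, "dy": -0.3, "dz": 0, "rx": 0, "ry": 0, "rz": 0, "claw": 0}
    - {"dx": -0.25, "dy": -0.3, "dz": 0, "rx": 0, "ry": 0, "rz": 0, "claw": 0}
    - {"dx": -0.25, "dy": -0.3, "dz": 0, "rx": 0, "ry": 0, "rz": 0, "claw": 0}
    - {"dx": -0.25, "dy": -0.3, "dz": 0, "rx": 0, "ry": 0, "rz": 0, "claw": 0}
    - {"dx": -0.25, "dy": -0.3, "dz": 0, "rx": 0, "ry": 0, "rz": 0, "claw": 0}
    - {"dx": -0.25, "dy": -0.3, "dz": 0, "rx": 0, "ry": 0, "rz": 0, "claw": 0}

```text
time_s: 1.95
ee_pos: [0.2824, 0.2362, 0.2747]
eef_rot: [3.141, 0.0, 2.844]
force: [0.2, 0.6, -0.1]
grip_width: 0.0938
grip_force: 0.0
```

Call:
step_arm:
  plan:
    - {"dx": -0.25, "dy": -0.3, "dz": 0, "rx": 0, "ry": 0, "rz": 0, "claw": 0}
    - {"dx": -0.25, "dy": -0.3, "dz": 0, "rx": 0, "ry": 0, "rz": 0, "claw": 0}
    - {"dx": -0.25, "dy": -0.3, "dz": 0, "rx": 0, "ry": 0, "rz": 0, "claw": 0}
    - {"dx": -0.25, "dy": -0.3, "dz": 0, "rx": 0, "ry": 0, "rz": 0, "claw": 0}
    - {"dx": -0.25, "dy": -0.3, "dz": 0, "rx": 0, "ry": 0, "rz": 0, "claw": 0}
    - {"dx": -0.25, "dy": -0.3, "dz": 0, "rx": 0, "ry": 0, "rz": 0, "claw": 0}
    - {"dx": -0.25, "dy": -0.3, "dz": 0, "rx": 0, "ry": 0, "rz": 0, "claw": 0}
    - {"dx": -0.25, "dy": -0.3, "dz": 0, "rx": 0, "ry": 0, "rz": 0, "claw": 0}
    - {"dx": -0.25, "dy": -0.3, "dz": 0, "rx": 0, "ry": 0, "rz": 0, "claw": 0}
    - {"dx": -0.2, "dy": -0.2, "dz": 0, "rx": 0, "ry": 0, "rz": 0, "claw": 0}

```text
time_s: 2.95
ee_pos: [0.4316, -0.1136, 0.2745]
eef_rot: [-3.141, 0.0, 2.842]
force: [-0.1, -0.7, 0.0]
grip_width: 0.0939
grip_force: 0.0
```

Call:
step_arm:
  plan:
    - {"dx": 0, "dy": 0, "dz": 0, "rx": -0.005, "ry": -0.07, "rz": -0.016, "claw": 0}
    - {"dx": 0, "dy": 0, "dz": 0, "rx": -0.005, "ry": -0.07, "rz": -0.016, "claw": 0}
    - {"dx": 0, "dy": 0, "dz": 0, "rx": -0.005, "ry": -0.07, "rz": -0.016, "claw": 0}
    - {"dx": 0, "dy": 0, "dz": 0, "rx": -0.005, "ry": -0.07, "rz": -0.016, "claw": 0}
    - {"dx": 0, "dy": 0, "dz": 0, "rx": -0.003, "ry": -0.07, "rz": -0.016, "claw": 0}
    - {"dx": 0, "dy": 0, "dz": 0, "rx": 0, "ry": 0, "rz": 0, "claw": 0}
    - {"dx": 0, "dy": 0, "dz": 0, "rx": 0, "ry": 0, "rz": 0, "claw": 0}

```text
time_s: 3.65
ee_pos: [0.4312, -0.1116, 0.2751]
eef_rot: [3.141, 0.549, 2.971]
force: [0.8, -0.4, -0.2]
grip_width: 0.0937
grip_force: 0.0
```

```bash
python3 - <<'E'
from h import *
p,G=goal((0,0,0),32,-9.7)
rose=np.array([.517,-.190,.1395])
todo(rose-.1*G[:,2],32,-9.7)
p=snap("wrist");save(p,"w2.png");C=cloud(p);i=p["img"].astype(int)
R=i[...,0];m=(R>90)&(R>2*i[...,1])&(R>1.5*i[...,2])&(C[...,2]>.1)
v,u=np.nonzero(m)
if len(u):
  print("px",u.min(),v.min(),u.max(),v.max());q=C[m]
  L=(q-rose)@G;print("rose in tool frame rel. to estimate: pct",np.percentile(L,[3,50,97],axis=0).round(4))
E
```

```text
t 3.65 pos [ 0.4312 -0.1116  0.2751] F [ 0.8 -0.4 -0.2] w 0.0937 0.0
shift now [-0.118 -0.628  0.667] | turn [ 0.0001 -0.0058 -0.0009] | shift after turn [-0.111 -0.628  0.668]
px 13 28 282 210
rose in tool frame rel. to estimate: pct [[-0.0138 -0.0174 -0.0217]
 [ 0.0026 -0.0005 -0.0182]
 [ 0.0187  0.0169 -0.0083]]
```

View pics/w2.png

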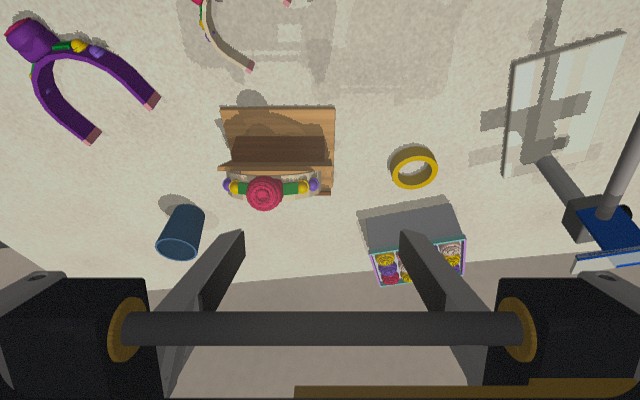

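The picture shows the rose at px (265,193) with the cream band symmetric across the view. The position estimate holds to about 2 mm. I'll align first, then approach along the tool axis.

Call:
step_arm:
  plan:
    - {"dx": -0.05, "dy": -0.3, "dz": 0, "rx": 0, "ry": -0.006, "rz": 0, "claw": 0}
    - {"dx": -0.05, "dy": -0.32, "dz": 0.2, "rx": 0, "ry": 0, "rz": 0, "claw": 0.2}
    - {"dx": 0, "dy": 0, "dz": 0.3, "rx": 0, "ry": 0, "rz": 0, "claw": 0.2}
    - {"dx": 0, "dy": 0, "dz": 0.2, "rx": 0, "ry": 0, "rz": 0, "claw": 0.2}
    - {"dx": 0, "dy": 0, "dz": 0, "rx": 0, "ry": 0, "rz": 0, "claw": 0.2}
    - {"dx": 0, "dy": 0, "dz": 0, "rx": 0, "ry": 0, "rz": 0, "claw": 0.2}

```text
time_s: 4.3
ee_pos: [0.4662, -0.1801, 0.2208]
eef_rot: [3.14, 0.559, 2.972]
force: [0.5, -0.7, 0.3]
grip_width: 0.0753
grip_force: 0.0
```

```bash
python3 - <<'E'
from h import *
p,G=goal((0,0,0),32,-9.7)
rose=np.array([.517,-.190,.1395])
p=snap("wrist");C=cloud(p);i=p["img"].astype(int)
R=i[...,0];m=(R>90)&(R>2*i[...,1])&(R>1.5*i[...,2])&(C[...,2]>.1)
v,u=np.nonzero(m);print(u.min(),v.min(),u.max(),v.max());q=C[m]
L=(q-rose)@G;print("pct",np.percentile(L,[3,50,97],axis=0).round(4))
rose=rose+.002*G[:,0]-.001*G[:,2]
todo(rose-.007*G[:,2],32,-9.7)
E
```

```text
296 178 491 277
pct [[-0.0135 -0.0186 -0.0217]
 [ 0.0032 -0.0018 -0.0182]
 [ 0.0195  0.0155 -0.0117]]
t 4.35 pos [ 0.4662 -0.1802  0.2214] F [-0.4 -0.3 -0.5] w 0.0755 0.0
shift now [ 0.017 -0.012  0.889] | turn [0.0006 0.001  0.    ] | shift after turn [ 0.015 -0.011  0.889]
```

Call:
step_arm:
  plan:
    - {"dx": 0.025, "dy": -0.025, "dz": 0.2, "rx": 0, "ry": 0, "rz": 0, "claw": 0.2}
    - {"dx": 0, "dy": 0, "dz": 0.2, "rx": 0, "ry": 0, "rz": 0, "claw": 0.2}
    - {"dx": 0, "dy": 0, "dz": 0.2, "rx": 0, "ry": 0, "rz": 0, "claw": 0.2}
    - {"dx": 0, "dy": 0, "dz": 0.15, "rx": 0, "ry": 0, "rz": 0, "claw": 0.2}
    - {"dx": 0, "dy": 0, "dz": 0.14, "rx": 0, "ry": 0, "rz": 0, "claw": 0.2}
    - {"dx": 0, "dy": 0, "dz": 0, "rx": 0, "ry": 0, "rz": 0, "claw": 0.2}
    - {"dx": 0, "dy": 0, "dz": 0, "rx": 0, "ry": 0, "rz": 0, "claw": 0.2}
    - {"dx": 0, "dy": 0, "dz": 0, "rx": 0, "ry": 0, "rz": 0, "claw": 0.2}

```text
time_s: 5.15
ee_pos: [0.5101, -0.1904, 0.1451]
eef_rot: [3.141, 0.562, 2.972]
force: [-0.9, 0.6, 0.4]
grip_width: 0.0751
grip_force: 0.0
```

Call:
step_arm:
  plan:
    - {"dx": 0, "dy": 0, "dz": 0, "rx": 0, "ry": 0, "rz": 0, "claw": 0.5}
    - {"dx": 0, "dy": 0, "dz": 0, "rx": 0, "ry": 0, "rz": 0, "claw": 0.6}
    - {"dx": 0, "dy": 0, "dz": 0, "rx": 0, "ry": 0, "rz": 0, "claw": 0.8}
    - {"dx": 0, "dy": 0, "dz": 0, "rx": 0, "ry": 0, "rz": 0, "claw": 0.8}
    - {"dx": 0, "dy": 0, "dz": 0, "rx": 0, "ry": 0, "rz": 0, "claw": 0.8}
    - {"dx": 0, "dy": 0, "dz": 0, "rx": 0, "ry": 0, "rz": 0, "claw": 0.8}
  grip_force: 20

```text
time_s: 5.75
ee_pos: [0.5103, -0.1907, 0.1447]
eef_rot: [-3.142, 0.562, 2.972]
force: [-8.8, -0.6, 12.2]
grip_width: 0.0355
grip_force: 23.0
```

```bash
python3 - <<'E'
from h import *
p=snap("wrist");save(p,"w3.png"); o=telemetry.get_obs(); print(o["force"],o["moment"],o["grip_width"],o["ee_pos"])
E
```

```text
[-8.58891383 -0.68452778 11.88413237] [0.21321876 0.50800619 0.10423169] 0.035022883695361995 [ 0.51030198 -0.19071301  0.14478864]
```

View pics/w3.png

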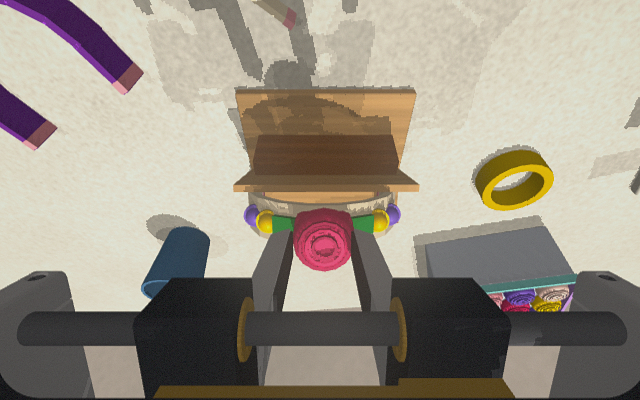

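The picture shows the rose (325,235) between the jaws with the tips next to the green leaves. There's 15 N of axial push on the tool, so I'll reopen, back off 4 mm and grip again.

Call:
step_arm:
  plan:
    - {"dx": 0, "dy": 0, "dz": 0, "rx": 0, "ry": 0, "rz": 0, "claw": 0.35}
    - {"dx": 0, "dy": 0, "dz": 0, "rx": 0, "ry": 0, "rz": 0, "claw": 0.35}
    - {"dx": 0, "dy": 0, "dz": -0.04, "rx": 0, "ry": 0, "rz": 0, "claw": 0.35}
    - {"dx": 0, "dy": 0, "dz": 0, "rx": 0, "ry": 0, "rz": 0, "claw": 0.35}
    - {"dx": 0, "dy": 0, "dz": 0, "rx": 0, "ry": 0, "rz": 0, "claw": 0.35}

```text
time_s: 6.3
ee_pos: [0.5078, -0.1898, 0.1469]
eef_rot: [3.14, 0.56, 2.972]
force: [-0.0, -0.7, -0.1]
grip_width: 0.0612
grip_force: 0.0
```

Call:
step_arm:
  plan:
    - {"dx": 0, "dy": 0, "dz": 0, "rx": 0, "ry": 0, "rz": 0, "claw": 0.5}
    - {"dx": 0, "dy": 0, "dz": 0, "rx": 0, "ry": 0, "rz": 0, "claw": 0.55}
    - {"dx": 0, "dy": 0, "dz": 0, "rx": 0, "ry": 0, "rz": 0, "claw": 0.6}
    - {"dx": 0, "dy": 0, "dz": 0, "rx": 0, "ry": 0, "rz": 0, "claw": 0.7}
    - {"dx": 0, "dy": 0, "dz": 0, "rx": 0, "ry": 0, "rz": 0, "claw": 0.8}
    - {"dx": 0, "dy": 0, "dz": 0, "rx": 0, "ry": 0, "rz": 0, "claw": 0.8}
  grip_force: 12

```text
time_s: 6.9
ee_pos: [0.5079, -0.1899, 0.1472]
eef_rot: [3.141, 0.56, 2.972]
force: [-0.1, 0.1, 0.4]
grip_width: 0.0193
grip_force: 0.0
```

```bash
python3 - <<'E'
from h import *
p=snap("wrist");q=snap("top");s=snap("side")
a=p["img"][:,100:500];b=cv2.resize(q["img"][180:250,350:430],None,fx=5,fy=5);c=cv2.resize(s["img"][210:300,320:410],None,fx=4.4,fy=4.4)
b=b[:396];b=np.pad(b,((0,400-b.shape[0]),(0,0),(0,0)));c=np.pad(c[:400],((0,max(0,400-c.shape[0])),(0,0),(0,0)))
im=np.hstack([a,b,c]);im=cv2.resize(im,(800,int(400*800/im.shape[1])));cv2.imwrite("pics/w4.png",im[...,::-1])
o=p["obs"];print(o["force"],o["grip_width"])
_,G=goal((0,0,0),32,-9.7);T=np.array(o["ee_pos"])
for n,P in(("w",p),("t",q),("s",s)):
    C=cloud(P);i=P["img"].astype(int);R=i[...,0];m=(R>80)&(R>2*i[...,1])&(R>1.5*i[...,2])&(np.linalg.norm(C-T,axis=-1)<.08)
    if m.sum():print(n,m.sum(),np.percentile((C[m]-T)@G,[3,50,97],axis=0).round(4))
E
```

```text
[-0.05349658  0.10796716  0.36537625] 0.019325308301061175
w 2211 [[-0.0159 -0.0162 -0.0104]
 [ 0.0063 -0.0001 -0.007 ]
 [ 0.0175  0.0144  0.0075]]
t 105 [[-0.0217 -0.0141 -0.0107]
 [-0.0121  0.001  -0.0039]
 [ 0.0107  0.0172  0.0102]]
s 62 [[-0.0195 -0.0194 -0.0098]
 [-0.0131 -0.0051 -0.0048]
 [-0.0073  0.0087  0.0054]]
```

View pics/w4.png

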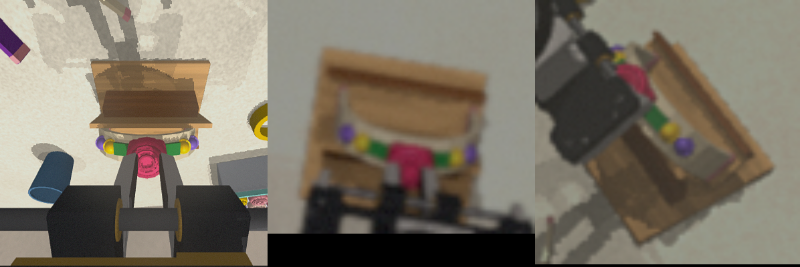

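The picture shows the jaws closed to 19 mm with the rose visible right in front of them, so this grip missed it. I'll check how the fingertips and rose sit in the wrist depth and the tool frame.

```bash
python3 - <<'E'
from h import *
p=snap("wrist");print(np.round(p["tool_from_camera"],3).tolist())
z=p["z_map"];v,u=np.indices(z.shape)
c=np.stack([(u-p["cx"])/p["fx"]*z,(v-p["cy"])/p["fy"]*z,z],-1);T=np.array(p["tool_from_camera"]);L=c@T[:3,:3].T+T[:3,3]
i=p["img"].astype(int);R=i[...,0]
g=(abs(i[...,0]-i[...,2])<20)&(z>0)&(abs(L[...,1])<.05)&(L[...,2]>-.06)&(L[...,2]<.03)&(abs(L[...,0])<.03)
q=L[g];print("finger pts",g.sum(),np.percentile(q,[2,50,98],axis=0).round(4))
t=q[q[:,2]>.005];print("near tips",len(t),np.percentile(t,[2,50,98],axis=0).round(4) if len(t) else"")
m=(R>80)&(R>2*i[...,1])&(R>1.5*i[...,2])&(np.linalg.norm(L,axis=-1)<.08)
vv,uu=np.nonzero(m);print("rose px",uu.min(),vv.min(),uu.max(),vv.max())
for v0 in range(vv.min(),vv.max()+1,6):
    k=m[v0];print(v0,k.sum(),np.median(L[v0][k],0).round(4),np.ptp(L[v0][k][:,1]).round(4))
# project tool points
Ti=np.linalg.inv(T)
for P in([0,0,.017],[0,.01,.017],[0,0,0],[0,.0,.009],[.008,.01,.017],[-.008,.01,.017]):
    k=Ti[:3,:3]@P+Ti[:3,3];print(P,(k[:2]/k[2]*[p["fx"],p["fy"]]+[p["cx"],p["cy"]]).round(1),k[2].round(4))
E
```

```text
[[-0.001, -0.965, -0.261, 0.075], [1.0, -0.001, -0.0, 0.001], [-0.0, -0.261, 0.965, -0.191], [0.0, 0.0, 0.0, 1.0]]
finger pts 2603 [[-0.0074 -0.0332 -0.0592]
 [ 0.0087 -0.0085 -0.0344]
 [ 0.0096  0.0312  0.0296]]
near tips 658 [[-0.0083 -0.0354  0.024 ]
 [-0.0005 -0.0211  0.0272]
 [ 0.0054  0.0331  0.0299]]
rose px 289 206 348 266
206 9 [ 0.0187 -0.0008  0.0035] 0.0051
212 50 [ 0.0163 -0.0004 -0.0016] 0.0334
218 50 [ 0.0133 -0.001  -0.0046] 0.0361
224 47 [ 0.0103 -0.0001 -0.0071] 0.0361
230 39 [ 0.0065 -0.0014 -0.0073] 0.0296
236 27 [ 0.0026  0.0005 -0.0076] 0.0179
242 30 [-0.0016  0.0008 -0.0072] 0.0178
248 30 [-0.0056  0.0008 -0.0072] 0.018
254 30 [-0.0089  0.0008 -0.0089] 0.0182
260 32 [-0.0133  0.0008 -0.0083] 0.0198
266 10 [-0.0175 -0.0011 -0.008 ] 0.0059
[0, 0, 0.017] [320.4 226.4] 0.22
[0, 0.01, 0.017] [334.8 226.4] 0.22
[0, 0, 0] [320.3 235.4] 0.2036
[0, 0.0, 0.009] [320.3 230.4] 0.2123
[0.008, 0.01, 0.017] [334.9 215.4] 0.2179
[-0.008, 0.01, 0.017] [334.6 237.1] 0.2221
```

The jaws passed through the upper part of the rose's picture without contact. The headband hasn't moved, so the solid part must sit lower. I'll open, go 9 mm deeper so the grasp point is at the rose centre, and grip again.

Call:
step_arm:
  plan:
    - {"dx": 0, "dy": 0, "dz": 0, "rx": 0, "ry": 0, "rz": 0, "claw": 0.3}
    - {"dx": 0, "dy": 0, "dz": 0, "rx": 0, "ry": 0, "rz": 0, "claw": 0.3}
    - {"dx": 0, "dy": 0, "dz": 0, "rx": 0, "ry": 0, "rz": 0, "claw": 0.3}
    - {"dx": 0, "dy": 0, "dz": 0.05, "rx": 0, "ry": 0, "rz": 0, "claw": 0.3}
    - {"dx": 0, "dy": 0, "dz": 0.04, "rx": 0, "ry": 0, "rz": 0, "claw": 0.3}
    - {"dx": 0, "dy": 0, "dz": 0, "rx": 0, "ry": 0, "rz": 0, "claw": 0.3}
    - {"dx": 0, "dy": 0, "dz": 0, "rx": 0, "ry": 0, "rz": 0, "claw": 0.3}

```text
time_s: 7.8
ee_pos: [0.5126, -0.1906, 0.1393]
eef_rot: [3.14, 0.56, 2.972]
force: [0.0, 0.5, 0.3]
grip_width: 0.0655
grip_force: 0.0
```

Call:
step_arm:
  plan:
    - {"dx": 0, "dy": 0, "dz": 0, "rx": 0, "ry": 0, "rz": 0, "claw": 0.45}
    - {"dx": 0, "dy": 0, "dz": 0, "rx": 0, "ry": 0, "rz": 0, "claw": 0.5}
    - {"dx": 0, "dy": 0, "dz": 0, "rx": 0, "ry": 0, "rz": 0, "claw": 0.55}
    - {"dx": 0, "dy": 0, "dz": 0, "rx": 0, "ry": 0, "rz": 0, "claw": 0.6}
    - {"dx": 0, "dy": 0, "dz": 0, "rx": 0, "ry": 0, "rz": 0, "claw": 0.6}
  grip_force: 10

```text
time_s: 8.3
ee_pos: [0.5126, -0.1908, 0.1396]
eef_rot: [3.141, 0.56, 2.972]
force: [-1.7, -0.7, 0.1]
grip_width: 0.0397
grip_force: 10.0
```

Solid grip at 39.7 mm with no side load. Next: firm up the grip and lift straight up (world z in tool axes is −0.53, 0, −0.848).

Call:
step_arm:
  plan:
    - {"dx": 0, "dy": 0, "dz": 0, "rx": 0, "ry": 0, "rz": 0, "claw": 0.7}
    - {"dx": 0, "dy": 0, "dz": 0, "rx": 0, "ry": 0, "rz": 0, "claw": 0.7}
    - {"dx": 0, "dy": 0, "dz": 0, "rx": 0, "ry": 0, "rz": 0, "claw": 0.7}
    - {"dx": -0.03, "dy": 0, "dz": -0.05, "rx": 0, "ry": 0, "rz": 0, "claw": 0.7}
    - {"dx": -0.055, "dy": 0, "dz": -0.085, "rx": 0, "ry": 0, "rz": 0, "claw": 0.7}
    - {"dx": -0.055, "dy": 0, "dz": -0.085, "rx": 0, "ry": 0, "rz": 0, "claw": 0.7}
    - {"dx": -0.055, "dy": 0, "dz": -0.085, "rx": 0, "ry": 0, "rz": 0, "claw": 0.7}
    - {"dx": -0.055, "dy": 0, "dz": -0.085, "rx": 0, "ry": 0, "rz": 0, "claw": 0.7}
  grip_force: 30

```text
time_s: 9.1
ee_pos: [0.5131, -0.1908, 0.187]
eef_rot: [3.141, 0.561, 2.972]
force: [-0.4, 0.1, -1.0]
grip_width: 0.0391
grip_force: 30.0
```

Call:
step_arm:
  plan:
    - {"dx": -0.106, "dy": 0, "dz": -0.17, "rx": 0, "ry": 0, "rz": 0, "claw": 0.7}
    - {"dx": -0.106, "dy": 0, "dz": -0.17, "rx": 0, "ry": 0, "rz": 0, "claw": 0.7}
    - {"dx": -0.106, "dy": 0, "dz": -0.17, "rx": 0, "ry": 0, "rz": 0, "claw": 0.7}
    - {"dx": -0.106, "dy": 0, "dz": -0.17, "rx": 0, "ry": 0, "rz": 0, "claw": 0.7}
    - {"dx": -0.106, "dy": 0, "dz": -0.17, "rx": 0, "ry": 0, "rz": 0, "claw": 0.7}
    - {"dx": -0.106, "dy": 0, "dz": -0.17, "rx": 0, "ry": 0, "rz": 0, "claw": 0.7}
    - {"dx": -0.106, "dy": 0, "dz": -0.17, "rx": 0, "ry": 0, "rz": 0, "claw": 0.7}
    - {"dx": 0, "dy": 0, "dz": 0, "rx": 0, "ry": 0.06, "rz": 0, "claw": 0.7}
    - {"dx": 0, "dy": 0, "dz": 0, "rx": 0, "ry": 0.06, "rz": 0, "claw": 0.7}
    - {"dx": 0, "dy": 0, "dz": 0, "rx": 0, "ry": 0.06, "rz": 0, "claw": 0.7}

```text
time_s: 10.1
ee_pos: [0.5123, -0.1909, 0.3274]
eef_rot: [-3.141, 0.275, 2.971]
force: [-1.2, -0.5, -2.3]
grip_width: 0.0395
grip_force: 30.0
```

Call:
step_arm:
  plan:
    - {"dx": 0, "dy": 0, "dz": 0, "rx": 0, "ry": 0.06, "rz": 0, "claw": 0.7}
    - {"dx": 0, "dy": 0, "dz": 0, "rx": 0, "ry": 0.06, "rz": 0, "claw": 0.7}
    - {"dx": 0, "dy": 0, "dz": 0, "rx": 0, "ry": 0.057, "rz": 0, "claw": 0.7}
    - {"dx": 0, "dy": 0, "dz": 0, "rx": 0, "ry": 0, "rz": -0.055, "claw": 0.7}
    - {"dx": 0, "dy": 0, "dz": 0, "rx": 0, "ry": 0, "rz": -0.055, "claw": 0.7}
    - {"dx": 0, "dy": 0, "dz": 0, "rx": 0, "ry": 0, "rz": -0.055, "claw": 0.7}
    - {"dx": 0, "dy": 0, "dz": 0, "rx": 0, "ry": 0, "rz": -0.05, "claw": 0.7}
    - {"dx": 0, "dy": 0, "dz": 0, "rx": 0, "ry": 0, "rz": 0, "claw": 0.7}
    - {"dx": 0, "dy": 0, "dz": 0, "rx": 0, "ry": 0, "rz": 0, "claw": 0.7}

```text
time_s: 11.0
ee_pos: [0.5126, -0.1909, 0.3265]
eef_rot: [3.141, -0.0, -2.976]
force: [-0.7, -0.1, -1.4]
grip_width: 0.0397
grip_force: 30.0
```

```bash
python3 - <<'E'
from h import *
todo((.512,.188,.31),0,9.4)
p=snap("wrist");q=snap("side");C=cloud(p)
z=p["z_map"];i=p["img"].astype(int)
# bar from wrist: points z .12-.18 near the bar
g=(C[...,2]>.125)&(C[...,2]<.19)&(C[...,0]>.43)&(C[...,0]<.59)&(abs(C[...,1]-(.188+.165*(C[...,0]-.512)))<.03);b=C[g];print("bar seen",len(b))
if len(b)>30:
    for x in np.arange(.45,.59,.02):
        s=b[abs(b[:,0]-x)<.01]
        if len(s)>5:print(x.round(2),len(s),np.median(s,0).round(4),np.percentile(s[:,2],95).round(4),np.percentile(s[:,1],[3,97]).round(4))
a=p["img"];c=cv2.resize(q["img"][80:300,230:450],(400,400));im=np.hstack([a,c]);im=cv2.resize(im,(800,308));cv2.imwrite("pics/w5.png",im[...,::-1])
E
```

```text
t 11.0 pos [ 0.5126 -0.1909  0.3265] F [-0.7 -0.1 -1.4] w 0.0397 30.0
shift now [-0.619  3.738  0.167] | turn [ 0.0004 -0.0001  0.0011] | shift after turn [-0.613  3.739  0.165]
bar seen 1884
0.45 228 [0.4507 0.172  0.1517] 0.1554 [0.1684 0.1774]
0.47 294 [0.4704 0.1762 0.153 ] 0.1561 [0.1726 0.1849]
0.49 295 [0.4898 0.1794 0.1534] 0.1559 [0.1758 0.1887]
0.51 287 [0.5099 0.1827 0.1531] 0.1562 [0.1789 0.1914]
0.53 271 [0.53   0.1856 0.1533] 0.1558 [0.1818 0.194 ]
0.55 263 [0.5501 0.1887 0.1531] 0.156 [0.1852 0.1978]
0.57 118 [0.565  0.191  0.1536] 0.156 [0.1877 0.2008]
```

View pics/w5.png

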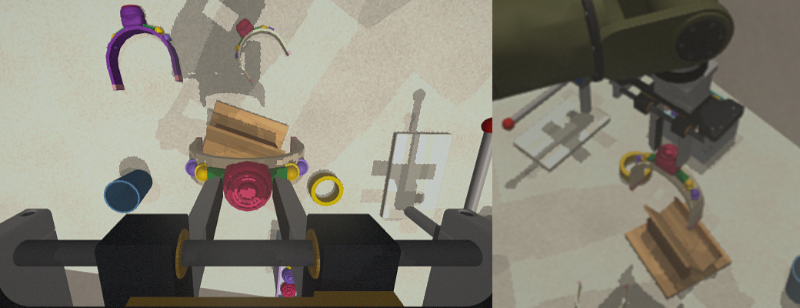

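The headband is held upright (rose at 248,188 in the scaled wrist view; the side view shows legs down), well clear of the bar at 0.156. I'll move over the open part next.

Call:
step_arm:
  plan:
    - {"dx": -0.04, "dy": 0.25, "dz": 0, "rx": 0, "ry": 0, "rz": 0, "claw": 0.7}
    - {"dx": -0.04, "dy": 0.25, "dz": 0, "rx": 0, "ry": 0, "rz": 0, "claw": 0.7}
    - {"dx": -0.04, "dy": 0.25, "dz": 0, "rx": 0, "ry": 0, "rz": 0, "claw": 0.7}
    - {"dx": -0.04, "dy": 0.25, "dz": 0, "rx": 0, "ry": 0, "rz": 0, "claw": 0.7}
    - {"dx": -0.04, "dy": 0.25, "dz": 0, "rx": 0, "ry": 0, "rz": 0, "claw": 0.7}
    - {"dx": -0.04, "dy": 0.25, "dz": 0, "rx": 0, "ry": 0, "rz": 0, "claw": 0.7}
    - {"dx": -0.04, "dy": 0.25, "dz": 0, "rx": 0, "ry": 0, "rz": 0, "claw": 0.7}
    - {"dx": -0.04, "dy": 0.25, "dz": 0, "rx": 0, "ry": 0, "rz": 0, "claw": 0.7}
    - {"dx": -0.04, "dy": 0.25, "dz": 0, "rx": 0, "ry": 0, "rz": 0, "claw": 0.7}
    - {"dx": -0.04, "dy": 0.25, "dz": 0, "rx": 0, "ry": 0, "rz": 0, "claw": 0.7}

```text
time_s: 12.1
ee_pos: [0.51, 0.0633, 0.3265]
eef_rot: [3.141, -0.0, -2.975]
force: [0.9, -0.2, -1.1]
grip_width: 0.0393
grip_force: 30.0
```

Call:
step_arm:
  plan:
    - {"dx": -0.04, "dy": 0.25, "dz": 0, "rx": 0, "ry": 0, "rz": 0, "claw": 0.7}
    - {"dx": -0.04, "dy": 0.25, "dz": 0, "rx": 0, "ry": 0, "rz": 0, "claw": 0.7}
    - {"dx": -0.04, "dy": 0.25, "dz": 0, "rx": 0, "ry": 0, "rz": 0, "claw": 0.7}
    - {"dx": -0.04, "dy": 0.25, "dz": 0, "rx": 0, "ry": 0, "rz": 0, "claw": 0.7}
    - {"dx": -0.04, "dy": 0.23, "dz": 0, "rx": 0, "ry": 0, "rz": 0, "claw": 0.7}
    - {"dx": 0, "dy": 0, "dz": 0, "rx": 0, "ry": 0, "rz": 0, "claw": 0.7}
    - {"dx": 0, "dy": 0, "dz": 0, "rx": 0, "ry": 0, "rz": 0, "claw": 0.7}

```text
time_s: 12.8
ee_pos: [0.5092, 0.1869, 0.3264]
eef_rot: [3.141, -0.0, -2.973]
force: [0.4, 0.2, -1.7]
grip_width: 0.0397
grip_force: 30.0
```

```bash
python3 - <<'E'
from h import *
todo((.512,.187,.3265),0,9.4)
p=snap("wrist");C=cloud(p);save(p,"w6.png")
o=p["obs"];R=Ro.from_euler('xyz',o["eef_rot"]).as_matrix()
L=(C-o["ee_pos"])@R
g=(C[...,2]>.125)&(C[...,2]<.18)&(C[...,0]>.42)&(C[...,0]<.6)&(abs(C[...,1]-(.188+.165*(C[...,0]-.512)))<.03);b=L[g];print("bar in tool",len(b))
for x in np.arange(-.08,.1,.02):
    s=b[abs(b[:,0]-x)<.01]
    if len(s)>5:print(x.round(2),len(s),np.percentile(s[:,1],[3,50,97]).round(4),np.percentile(s[:,2],[3,50]).round(4))
E
```

```text
t 12.8 pos [0.5092 0.1869 0.3264] F [ 0.4  0.2 -1.7] w 0.0397 30.0
shift now [-0.027 -0.003 -0.001] | turn [ 0.0004 -0.0003  0.0027] | shift after turn [-0.027 -0.003 -0.001]
bar in tool 1543
-0.02 209 [-0.007   0.0002  0.0085] [0.1702 0.1721]
0.0 233 [-0.0069  0.0002  0.0085] [0.1699 0.1724]
0.02 226 [-0.0056  0.0014  0.0084] [0.1702 0.1721]
0.04 238 [-0.0055  0.0014  0.0094] [0.1698 0.1721]
0.06 251 [-0.0054  0.0025  0.0093] [0.17   0.1723]
0.08 382 [-0.0087  0.0019  0.0135] [0.1658 0.1692]
```

View pics/w6.png

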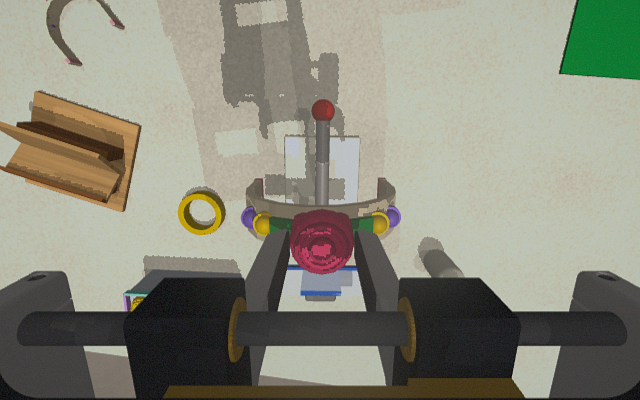

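The picture shows the bar with its red ball (322,110) running centrally between the legs (258–387, 185) and under the rose (320,245). It's centred to about 1 mm with about 1° of yaw to trim. Lowering.

Call:
step_arm:
  plan:
    - {"dx": 0, "dy": 0.005, "dz": 0.1, "rx": 0, "ry": 0, "rz": 0.01, "claw": 0.7}
    - {"dx": 0, "dy": 0, "dz": 0.2, "rx": 0, "ry": 0, "rz": 0, "claw": 0.7}
    - {"dx": 0, "dy": 0, "dz": 0.2, "rx": 0, "ry": 0, "rz": 0, "claw": 0.7}
    - {"dx": 0, "dy": 0, "dz": 0.2, "rx": 0, "ry": 0, "rz": 0, "claw": 0.7}
    - {"dx": 0, "dy": 0, "dz": 0.2, "rx": 0, "ry": 0, "rz": 0, "claw": 0.7}
    - {"dx": 0, "dy": 0, "dz": 0.2, "rx": 0, "ry": 0, "rz": 0, "claw": 0.7}
    - {"dx": 0, "dy": 0, "dz": 0.15, "rx": 0, "ry": 0, "rz": 0, "claw": 0.7}
    - {"dx": 0, "dy": 0, "dz": 0.1, "rx": 0, "ry": 0, "rz": 0, "claw": 0.7}
    - {"dx": 0, "dy": 0, "dz": 0, "rx": 0, "ry": 0, "rz": 0, "claw": 0.7}
    - {"dx": 0, "dy": 0, "dz": 0, "rx": 0, "ry": 0, "rz": 0, "claw": 0.7}

```text
time_s: 13.85
ee_pos: [0.5094, 0.1873, 0.1919]
eef_rot: [3.141, 0.0, -2.99]
force: [0.5, 0.9, -0.9]
grip_width: 0.0392
grip_force: 30.0
```

Call:
step_arm:
  plan:
    - {"dx": 0, "dy": 0, "dz": 0.02, "rx": 0, "ry": 0, "rz": 0, "claw": 0.7}
    - {"dx": 0, "dy": 0, "dz": 0.02, "rx": 0, "ry": 0, "rz": 0, "claw": 0.7}
    - {"dx": 0, "dy": 0, "dz": 0, "rx": 0, "ry": 0, "rz": 0, "claw": 0.7}

```text
time_s: 14.15
ee_pos: [0.5091, 0.1875, 0.1874]
eef_rot: [3.141, -0.0, -2.989]
force: [0.2, 0.4, -1.0]
grip_width: 0.0394
grip_force: 30.0
```

Call:
step_arm:
  plan:
    - {"dx": 0, "dy": 0, "dz": 0.02, "rx": 0, "ry": 0, "rz": 0, "claw": 0.7}
    - {"dx": 0, "dy": 0, "dz": 0.02, "rx": 0, "ry": 0, "rz": 0, "claw": 0.7}
    - {"dx": 0, "dy": 0, "dz": 0, "rx": 0, "ry": 0, "rz": 0, "claw": 0.7}

```text
time_s: 14.45
ee_pos: [0.509, 0.1875, 0.1831]
eef_rot: [3.141, -0.001, -2.989]
force: [0.4, -0.4, -1.5]
grip_width: 0.0399
grip_force: 30.0
```

Call:
step_arm:
  plan:
    - {"dx": 0, "dy": 0, "dz": 0.01, "rx": 0, "ry": 0, "rz": 0, "claw": 0.7}
    - {"dx": 0, "dy": 0, "dz": 0.01, "rx": 0, "ry": 0, "rz": 0, "claw": 0.7}
    - {"dx": 0, "dy": 0, "dz": 0, "rx": 0, "ry": 0, "rz": 0, "claw": 0.7}

```text
time_s: 14.75
ee_pos: [0.5091, 0.1875, 0.1812]
eef_rot: [3.141, -0.001, -2.989]
force: [-0.1, -0.4, -1.0]
grip_width: 0.0394
grip_force: 30.0
```

Call:
step_arm:
  plan:
    - {"dx": 0, "dy": 0, "dz": 0.01, "rx": 0, "ry": 0, "rz": 0, "claw": 0.7}
    - {"dx": 0, "dy": 0, "dz": 0.01, "rx": 0, "ry": 0, "rz": 0, "claw": 0.7}
    - {"dx": 0, "dy": 0, "dz": 0, "rx": 0, "ry": 0, "rz": 0, "claw": 0.7}

```text
time_s: 15.05
ee_pos: [0.5091, 0.1875, 0.1792]
eef_rot: [3.141, -0.001, -2.989]
force: [0.0, 1.0, -1.6]
grip_width: 0.0396
grip_force: 30.0
```

Call:
step_arm:
  plan:
    - {"dx": 0, "dy": 0, "dz": 0.01, "rx": 0, "ry": 0, "rz": 0, "claw": 0.7}
    - {"dx": 0, "dy": 0, "dz": 0, "rx": 0, "ry": 0, "rz": 0, "claw": 0.7}

```text
time_s: 15.25
ee_pos: [0.5092, 0.1876, 0.1784]
eef_rot: [3.141, -0.0, -2.989]
force: [0.4, -0.2, -1.5]
grip_width: 0.0392
grip_force: 30.0
```

Call:
step_arm:
  plan:
    - {"dx": 0, "dy": 0, "dz": 0.01, "rx": 0, "ry": 0, "rz": 0, "claw": 0.7}
    - {"dx": 0, "dy": 0, "dz": 0, "rx": 0, "ry": 0, "rz": 0, "claw": 0.7}

```text
time_s: 15.45
ee_pos: [0.5094, 0.1876, 0.1782]
eef_rot: [3.141, 0.001, -2.989]
force: [-1.1, -0.6, 5.9]
grip_width: 0.0395
grip_force: 30.0
```

Call:
step_arm:
  plan:
    - {"dx": 0, "dy": 0, "dz": 0.01, "rx": 0, "ry": 0, "rz": 0, "claw": 0.7}
    - {"dx": 0, "dy": 0, "dz": 0, "rx": 0, "ry": 0, "rz": 0, "claw": 0.7}

```text
time_s: 15.65
ee_pos: [0.5097, 0.1876, 0.1781]
eef_rot: [3.14, 0.002, -2.989]
force: [-3.8, -1.3, 12.9]
grip_width: 0.0397
grip_force: 30.0
```

The bar has taken it: force went from −1.5 to +13 N at TCP z 0.178. I'll relax 1 mm, then release.

Call:
step_arm:
  plan:
    - {"dx": 0, "dy": 0, "dz": -0.01, "rx": 0, "ry": 0, "rz": 0, "claw": 0.7}
    - {"dx": 0, "dy": 0, "dz": 0, "rx": 0, "ry": 0, "rz": 0, "claw": 0.7}
    - {"dx": 0, "dy": 0, "dz": 0, "rx": 0, "ry": 0, "rz": 0, "claw": 0.4}
    - {"dx": 0, "dy": 0, "dz": 0, "rx": 0, "ry": 0, "rz": 0, "claw": 0.3}
    - {"dx": 0, "dy": 0, "dz": 0, "rx": 0, "ry": 0, "rz": 0, "claw": 0.3}
    - {"dx": 0, "dy": 0, "dz": 0, "rx": 0, "ry": 0, "rz": 0, "claw": 0.3}
    - {"dx": 0, "dy": 0, "dz": 0, "rx": 0, "ry": 0, "rz": 0, "claw": 0.3}

```text
time_s: 16.35
ee_pos: [0.5091, 0.1875, 0.1773]
eef_rot: [3.141, -0.0, -2.989]
force: [-0.2, 0.4, -0.2]
grip_width: 0.0657
grip_force: 0.0
```

Call:
step_arm:
  plan:
    - {"dx": 0, "dy": 0, "dz": -0.1, "rx": 0, "ry": 0, "rz": 0, "claw": 0.3}
    - {"dx": 0, "dy": 0, "dz": -0.2, "rx": 0, "ry": 0, "rz": 0, "claw": 0.3}
    - {"dx": 0, "dy": 0, "dz": -0.2, "rx": 0, "ry": 0, "rz": 0, "claw": 0.3}
    - {"dx": 0, "dy": 0, "dz": -0.15, "rx": 0, "ry": 0, "rz": 0, "claw": 0.83}
    - {"dx": 0.2, "dy": 0, "dz": 0, "rx": 0, "ry": 0, "rz": 0, "claw": 0.83}
    - {"dx": 0.2, "dy": 0, "dz": 0, "rx": 0, "ry": 0, "rz": 0, "claw": 0.83}
    - {"dx": 0.15, "dy": 0, "dz": 0, "rx": 0, "ry": 0, "rz": 0, "claw": 0.83}
    - {"dx": 0, "dy": 0, "dz": 0, "rx": 0, "ry": 0, "rz": 0, "claw": 0.83}
    - {"dx": 0, "dy": 0, "dz": 0, "rx": 0, "ry": 0, "rz": 0, "claw": 0.83}

```text
time_s: 17.25
ee_pos: [0.4553, 0.1792, 0.2432]
eef_rot: [3.141, 0.001, -2.989]
force: [-0.6, 0.5, 0.2]
grip_width: 0.0213
grip_force: 0.0
```

```bash
python3 - <<'E'
from h import *
todo((.509,.1875,.178),0,8.7)
p=snap("wrist");s=snap("side")
o=p["obs"];_,G=goal((0,0,0),0,8.7)
for n,P in(("w",p),("s",s)):
    C=cloud(P);i=P["img"].astype(int);R=i[...,0];m=(R>80)&(R>2*i[...,1])&(R>1.5*i[...,2])&(np.linalg.norm(C-[.509,.1875,.178],axis=-1)<.05)
    print(n,m.sum(),C[m].mean(0).round(4) if m.sum() else "",np.percentile((C[m]-[.509,.1875,.178])@G,[3,50,97],axis=0).round(4) if m.sum() else "")
c=cv2.resize(s["img"][80:230,220:370],(400,400),interpolation=cv2.INTER_CUBIC);im=np.hstack([p["img"],c]);im=cv2.resize(im,(800,308));cv2.imwrite("pics/w7.png",im[...,::-1])
E
```

```text
t 17.25 pos [0.4553 0.1792 0.2432] F [-0.6  0.5  0.2] w 0.0213 0.0
shift now [-0.543 -0.001  0.652] | turn [0.0007 0.0005 0.0006] | shift after turn [-0.543  0.     0.652]
w 1421 [0.5069 0.1882 0.1945] [[-0.0155 -0.0138 -0.0205]
 [ 0.0024  0.0012 -0.0173]
 [ 0.0171  0.0154 -0.0076]]
s 89 [0.5078 0.1824 0.1933] [[-0.0115 -0.0199 -0.0196]
 [ 0.0016 -0.005  -0.0153]
 [ 0.0159  0.0109 -0.0109]]
```

View pics/w7.png

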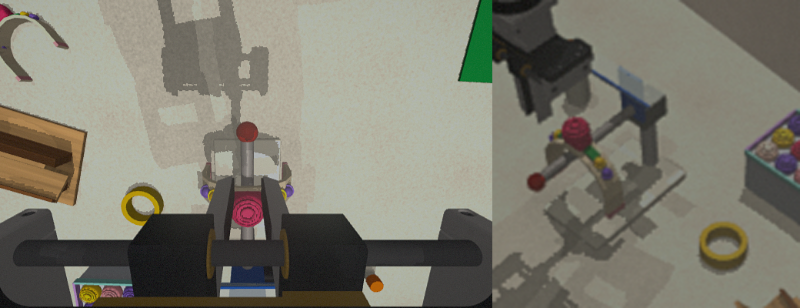

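It's hanging upright on the bar (rose at 247,212 in the wrist view; side view confirms). Next I'll lower the nearly closed fingers, straddling the bar behind the rose, and push along the bar (−tool x).

Call:
step_arm:
  plan:
    - {"dx": 0, "dy": 0, "dz": 0.2, "rx": 0, "ry": 0, "rz": 0, "claw": 0.77}
    - {"dx": 0, "dy": 0, "dz": 0.2, "rx": 0, "ry": 0, "rz": 0, "claw": 0.77}
    - {"dx": 0, "dy": 0, "dz": 0.15, "rx": 0, "ry": 0, "rz": 0, "claw": 0.77}
    - {"dx": 0, "dy": 0, "dz": 0.1, "rx": 0, "ry": 0, "rz": 0, "claw": 0.77}
    - {"dx": 0, "dy": 0, "dz": 0, "rx": 0, "ry": 0, "rz": 0, "claw": 0.77}
    - {"dx": -0.1, "dy": 0, "dz": 0, "rx": 0, "ry": 0, "rz": 0, "claw": 0.77}
    - {"dx": -0.1, "dy": 0, "dz": 0, "rx": 0, "ry": 0, "rz": 0, "claw": 0.77}
    - {"dx": -0.05, "dy": 0, "dz": 0, "rx": 0, "ry": 0, "rz": 0, "claw": 0.77}
    - {"dx": 0, "dy": 0, "dz": 0, "rx": 0, "ry": 0, "rz": 0, "claw": 0.77}

```text
time_s: 18.25
ee_pos: [0.4803, 0.1831, 0.1775]
eef_rot: [3.141, -0.0, -2.989]
force: [0.3, -0.2, 0.4]
grip_width: 0.0216
grip_force: 0.0
```

Call:
step_arm:
  plan:
    - {"dx": -0.03, "dy": 0, "dz": 0, "rx": 0, "ry": 0, "rz": 0, "claw": 0.77}
    - {"dx": -0.03, "dy": 0, "dz": 0, "rx": 0, "ry": 0, "rz": 0, "claw": 0.77}
    - {"dx": -0.03, "dy": 0, "dz": 0, "rx": 0, "ry": 0, "rz": 0, "claw": 0.77}
    - {"dx": -0.03, "dy": 0, "dz": 0, "rx": 0, "ry": 0, "rz": 0, "claw": 0.77}
    - {"dx": -0.03, "dy": 0, "dz": 0, "rx": 0, "ry": 0, "rz": 0, "claw": 0.77}
    - {"dx": -0.03, "dy": 0, "dz": 0, "rx": 0, "ry": 0, "rz": 0, "claw": 0.77}
    - {"dx": -0.03, "dy": 0, "dz": 0, "rx": 0, "ry": 0, "rz": 0, "claw": 0.77}
    - {"dx": -0.03, "dy": 0, "dz": 0, "rx": 0, "ry": 0, "rz": 0, "claw": 0.77}
    - {"dx": -0.03, "dy": 0, "dz": 0, "rx": 0, "ry": 0, "rz": 0, "claw": 0.77}
    - {"dx": -0.03, "dy": 0, "dz": 0, "rx": 0, "ry": 0, "rz": 0, "claw": 0.77}

```text
time_s: 19.25
ee_pos: [0.5094, 0.1876, 0.1774]
eef_rot: [3.141, -0.0, -2.989]
force: [-1.4, 0.4, 0.4]
grip_width: 0.0216
grip_force: 0.7
```

```bash
cat > chk.py <<'E'
from h import *
o=telemetry.get_obs();_,G=goal((0,0,0),0,8.7);T=np.array(o["ee_pos"])
print("stand x of TCP",(((T-[.431,.1745,0])@[.9885,.151,0])-.112).round(4),T.round(4),"off bar line y",(T-[.509,.1875,0])@G[:,1],o["force"].round(1))
for n in("wrist","top","side"):
    P=snap(n)
    C=cloud(P);i=P["img"].astype(int);R=i[...,0];m=(R>80)&(R>2*i[...,1])&(R>1.5*i[...,2])&(np.linalg.norm(C-T,axis=-1)<.07)&(C[...,0]>.445)
    q=(C[m]-T)@G; print(n,m.sum(),np.percentile(q,[3,50,97],axis=0).round(4).tolist() if m.sum() else "")
    g=(R>60)&(i[...,2]<R*.95)&(R<2*i[...,1])&(C[...,2]>.05)&(C[...,2]<.15)&(np.linalg.norm(C-T,axis=-1)<.15)&(C[...,0]>.48)
    if n!="wrist" and g.sum():print(" band-ish",g.sum(),np.percentile((C[g]-T)@G,[3,50,97],axis=0).round(3).tolist())
E
python3 chk.py
```

```text
stand x of TCP -0.0325 [0.5094 0.1876 0.1774] off bar line y 9.817027339803104e-06 [-1.4  0.4  0.4]
wrist 2322 [[-0.0395, -0.0106, -0.0219], [-0.0193, 0.001, -0.0184], [-0.005, 0.0122, -0.0071]]
top 0 
 band-ish 22 [[-0.146, -0.016, 0.028], [-0.142, 0.009, 0.029], [-0.137, 0.042, 0.035]]
side 18 [[-0.0331, -0.0206, -0.0203], [-0.0258, -0.0177, -0.0167], [-0.016, -0.01, -0.0121]]
 band-ish 393 [[-0.09, -0.067, 0.028], [-0.017, -0.052, 0.063], [0.01, 0.058, 0.116]]
```

Call:
step_arm:
  plan:
    - {"dx": -0.04, "dy": 0, "dz": 0, "rx": 0, "ry": 0, "rz": 0, "claw": 0.77}
    - {"dx": -0.04, "dy": 0, "dz": 0, "rx": 0, "ry": 0, "rz": 0, "claw": 0.77}
    - {"dx": -0.04, "dy": 0, "dz": 0, "rx": 0, "ry": 0, "rz": 0, "claw": 0.77}
    - {"dx": -0.04, "dy": 0, "dz": 0, "rx": 0, "ry": 0, "rz": 0, "claw": 0.77}
    - {"dx": -0.04, "dy": 0, "dz": 0, "rx": 0, "ry": 0, "rz": 0, "claw": 0.77}
    - {"dx": -0.04, "dy": 0, "dz": 0, "rx": 0, "ry": 0, "rz": 0, "claw": 0.77}
    - {"dx": -0.04, "dy": 0, "dz": 0, "rx": 0, "ry": 0, "rz": 0, "claw": 0.77}
    - {"dx": -0.04, "dy": 0, "dz": 0, "rx": 0, "ry": 0, "rz": 0, "claw": 0.77}
    - {"dx": -0.04, "dy": 0, "dz": 0, "rx": 0, "ry": 0, "rz": 0, "claw": 0.77}
    - {"dx": -0.04, "dy": 0, "dz": 0, "rx": 0, "ry": 0, "rz": 0, "claw": 0.77}

```text
time_s: 20.4
ee_pos: [0.549, 0.1937, 0.1774]
eef_rot: [3.141, -0.0, -2.989]
force: [-1.5, -0.6, 0.7]
grip_width: 0.0218
grip_force: 0.6
```

Call:
step_arm:
  plan:
    - {"dx": -0.03, "dy": 0, "dz": 0, "rx": 0, "ry": 0, "rz": 0, "claw": 0.77}
    - {"dx": -0.03, "dy": 0, "dz": 0, "rx": 0, "ry": 0, "rz": 0, "claw": 0.77}
    - {"dx": -0.03, "dy": 0, "dz": 0, "rx": 0, "ry": 0, "rz": 0, "claw": 0.77}
    - {"dx": -0.03, "dy": 0, "dz": 0, "rx": 0, "ry": 0, "rz": 0, "claw": 0.77}
    - {"dx": -0.03, "dy": 0, "dz": 0, "rx": 0, "ry": 0, "rz": 0, "claw": 0.77}
    - {"dx": 0, "dy": 0, "dz": 0, "rx": 0, "ry": 0, "rz": 0, "claw": 0.77}

```text
time_s: 21.0
ee_pos: [0.5638, 0.1959, 0.1773]
eef_rot: [3.141, -0.0, -2.989]
force: [-0.4, 0.0, -0.8]
grip_width: 0.0216
grip_force: 0.2
```

```bash
python3 chk.py
```

```text
stand x of TCP 0.0225 [0.5638 0.1959 0.1773] off bar line y 4.973007130911509e-05 [-0.4  0.  -0.8]
wrist 1843 [[-0.0311, -0.0105, -0.0218], [-0.0161, 0.001, -0.0184], [-0.0051, 0.0119, -0.0071]]
top 0 
 band-ish 8 [[-0.009, -0.063, 0.087], [-0.007, -0.06, 0.103], [-0.005, -0.057, 0.118]]
side 1 [[-0.0166, -0.0174, -0.0123], [-0.0166, -0.0174, -0.0123], [-0.0166, -0.0174, -0.0123]]
 band-ish 422 [[-0.089, -0.068, 0.028], [-0.016, -0.045, 0.063], [0.06, 0.058, 0.115]]
```

Call:
step_arm:
  plan:
    - {"dx": -0.02, "dy": 0, "dz": 0, "rx": 0, "ry": 0, "rz": 0, "claw": 0.77}
    - {"dx": -0.02, "dy": 0, "dz": 0, "rx": 0, "ry": 0, "rz": 0, "claw": 0.77}
    - {"dx": -0.02, "dy": 0, "dz": 0, "rx": 0, "ry": 0, "rz": 0, "claw": 0.77}
    - {"dx": -0.02, "dy": 0, "dz": 0, "rx": 0, "ry": 0, "rz": 0, "claw": 0.77}

```text
time_s: 21.55
ee_pos: [0.5716, 0.1972, 0.1774]
eef_rot: [3.141, -0.0, -2.989]
force: [-1.7, 0.4, 1.3]
grip_width: 0.0215
grip_force: 0.7
```

Call:
step_arm:
  plan:
    - {"dx": -0.01, "dy": 0, "dz": 0, "rx": 0, "ry": 0, "rz": 0, "claw": 0.77}
    - {"dx": -0.01, "dy": 0, "dz": 0, "rx": 0, "ry": 0, "rz": 0, "claw": 0.77}
    - {"dx": -0.01, "dy": 0, "dz": 0, "rx": 0, "ry": 0, "rz": 0, "claw": 0.77}

```text
time_s: 21.85
ee_pos: [0.5744, 0.1976, 0.1774]
eef_rot: [3.141, -0.0, -2.989]
force: [-1.0, 0.1, 1.0]
grip_width: 0.0216
grip_force: 0.6
```

Call:
step_arm:
  plan:
    - {"dx": -0.01, "dy": 0, "dz": 0, "rx": 0, "ry": 0, "rz": 0, "claw": 0.77}
    - {"dx": -0.01, "dy": 0, "dz": 0, "rx": 0, "ry": 0, "rz": 0, "claw": 0.77}

```text
time_s: 22.05
ee_pos: [0.5763, 0.1979, 0.1774]
eef_rot: [3.141, -0.001, -2.989]
force: [-5.9, -0.6, 0.2]
grip_width: 0.0215
grip_force: 3.0
```

Call:
step_arm:
  plan:
    - {"dx": -0.01, "dy": 0, "dz": 0, "rx": 0, "ry": 0, "rz": 0, "claw": 0.77}
    - {"dx": 0, "dy": 0, "dz": 0, "rx": 0, "ry": 0, "rz": 0, "claw": 0.77}

```text
time_s: 22.25
ee_pos: [0.5764, 0.1979, 0.1771]
eef_rot: [3.141, -0.003, -2.989]
force: [-9.6, -2.6, 2.5]
grip_width: 0.0217
grip_force: 4.7
```

Call:
step_arm:
  plan:
    - {"dx": 0.02, "dy": 0, "dz": 0, "rx": 0, "ry": 0, "rz": 0, "claw": 0.77}
    - {"dx": 0.05, "dy": 0, "dz": 0, "rx": 0, "ry": 0, "rz": 0, "claw": 0.77}
    - {"dx": 0.1, "dy": 0, "dz": 0, "rx": 0, "ry": 0, "rz": 0, "claw": 0.77}
    - {"dx": 0.2, "dy": 0, "dz": 0, "rx": 0, "ry": 0, "rz": 0, "claw": 0.77}
    - {"dx": 0, "dy": 0, "dz": -0.2, "rx": 0, "ry": 0, "rz": 0, "claw": 0.77}
    - {"dx": 0, "dy": 0, "dz": -0.3, "rx": 0, "ry": 0, "rz": 0, "claw": 0.77}
    - {"dx": 0, "dy": 0, "dz": -0.3, "rx": 0, "ry": 0, "rz": 0, "claw": 0.77}
    - {"dx": 0.3, "dy": 0, "dz": -0.3, "rx": 0, "ry": 0, "rz": 0, "claw": 0.77}
    - {"dx": 0.3, "dy": 0, "dz": 0, "rx": 0, "ry": 0, "rz": 0, "claw": 0.77}
    - {"dx": 0, "dy": 0, "dz": 0, "rx": 0, "ry": 0, "rz": 0, "claw": 0.77}

```text
time_s: 23.25
ee_pos: [0.4797, 0.1831, 0.2889]
eef_rot: [3.14, 0.003, -2.988]
force: [1.0, 1.3, -1.2]
grip_width: 0.0215
grip_force: 0.0
```

```bash
python3 - <<'E'
from h import *
_,G=goal((0,0,0),0,8.7)
p=snap("wrist");s=snap("side");print(p["obs"]["force"].round(1),p["obs"]["time_s"])
for n,P in(("w",p),("s",s)):
    C=cloud(P);i=P["img"].astype(int);R=i[...,0];m=(R>80)&(R>2*i[...,1])&(R>1.5*i[...,2])&(np.linalg.norm(C-[.597,.201,.18],axis=-1)<.07)
    if m.sum():
        X=((C[m]-[.431,.1745,0])@[.9885,.151,0])-.112;print(n,m.sum(),"stand x",np.percentile(X,[3,50,97]).round(4),"z",np.percentile(C[m][:,2],[3,97]).round(4))
c=cv2.resize(s["img"][90:230,220:360],(400,400),interpolation=cv2.INTER_CUBIC);im=np.hstack([p["img"][:,150:550],c]);cv2.imwrite("pics/w8.png",im[...,::-1])
E
```

```text
[ 1.   1.3 -1.2] 23.25
w 698 stand x [0.0389 0.0455 0.0548] z [0.171  0.1975]
s 4 stand x [0.0378 0.0395 0.0466] z [0.1892 0.1925]
```

View pics/w8.png

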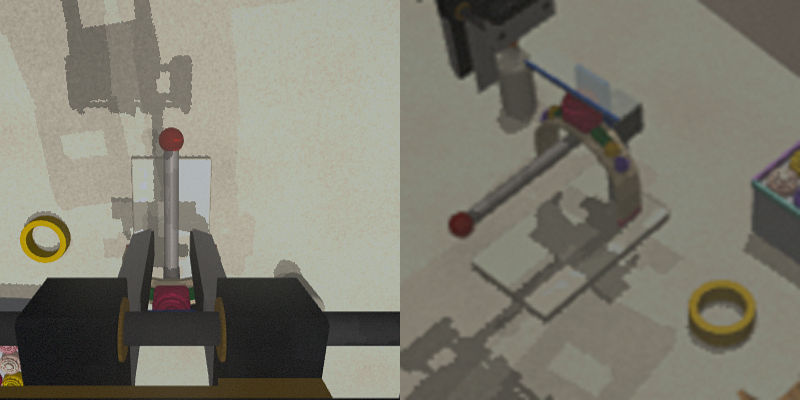

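The picture shows the headband hanging upright at the plate, with the rose (580,110 in the side crop) under the hood. Its front face is at stand x of about 42 mm (44 expected). The fingers are clear, so I'm handing in.

```bash
python3 -c "
from h import *
print(hand_in())"
```

```text
the job is handed in; nothing more can be done
None
```

I hung the rose headband upright on the bar, let go only after feeling the bar take it, pushed it in under the hood until it met the back plate (about 10 N), and handed the job in at about 23 s; no verdict came back.

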